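# Turn the desk caddy to its square jar and hold it

## Robot

A 6-joint arm with a two-finger parallel gripper is mounted at the origin on a cart in front of the work surface, level with it; the furniture and walls round the work are solid. World frame = base frame: x ahead of the robot, y to its left, z up, the work surface at z = 0. Lengths are in m, angles in rad, forces in N, time in s.
With the tool pointing down it reaches from about 0.3 to 0.85 m from the base axis. Payload 5.4 kg.
Tool frame: the origin (TCP) lies between the finger pads; the fingertips stand 17 mm ahead of it and the grasp point (between the pads) lies 2 mm behind it; z points along the fingers, x is the direction in which the jaws open and shut, and the axes are right-handed (so a half turn about z gives the same grasp; the last joint's range is limited). The gripper opens to 85 mm and grips with 20 to 120 N. Pads are 22 mm wide; open, the fingers measure 114 mm over their backs; the gripper's body (76 mm by 85 mm) begins 54 mm behind the grasp point. The pads swing forward as they close: fully open they stand 13 mm farther back than shut.
Start: joints at [0.912, 0.158, 1.597, -0, 1.386, -0.21], TCP at [0.249, 0.518, 0.248] pointing down, gripper open.
Joint ranges: [-2.91, 2.91], [-0.94, 2.29], [0.18, 2.7], [-1.29, 4.43], [0.17, 2.64], [-3, 3]. Speed limits (rad/s): [2.57, 2.57, 3.14, 3.14, 3.14, 3.14].

## Interface

Orientations are given as a unit quaternion [x, y, z, w].
In Python, from station import manip, cams, silhouettes gives the robot as it stands.
- The arm moves only by the tool arm_command, never from a script. Its argument "series" is a list of rows, each an object of numbers: "wx", "wy", "wz": the turn, a rotation vector about the tool's x, y, z in rad; "dx", "dy", "dz": the shift along the tool's x, y, z in m; "grip": the opening, from -1 (shut) to 1 (fully open), so that 0 is half open. In form: [{"wx": .., "wy": .., "wz": .., "dx": .., "dy": .., "dz": .., "grip": ..}, ...]. A call has 1 to 8 rows; each row is the pose to reach, as a shift and turn from the pose commanded when the call began, along the tool's axes at that moment; what a row does not reach only later rows make up. A row lasts 1/10 s, in which the tool goes at most 50 mm and 8.59 degrees, less where a joint would pass 70% of its speed; a pose out of reach is approached as far as the arm can. A call with a gripper value outside its range is refused whole. The fingers move at their own pace and stop on an object; "force" is the grip in N (left out, the last holds). Time passes only in rows, so rows that repeat a pose let the fingers close. It gives the time, the measured TCP pose, the force and the opening at its end, in the units of the state.
- manip.get_obs(): the state, without advancing time (a new reading comes with each control period).
- cams.camera(name): name is "side" or "top"; returns the picture (420x560x3 uint8, blue, green, red); there is no depth.
- cams.camera_params(name): a dict with "fx", "fy", "cx", "cy" (pixels), "R" (3x3) and "t" (3): a world point X has camera coordinates R X + t. Camera axes: x right, y down, z forward; pixel columns grow to the right and rows downward; lengths in m; the calibration is good to about 2 mm. A picture is of the moment at which its call begins. camera_params takes no time and is no camera call.
- manip.finish_job(): hands the job in, once; it reports no verdict.
Trained networks look in the newest picture that a camera, given by its name, has taken for a name from the list of things; names that differ only in an ending like _2 or _b are one class to them, and where a whole thing is asked for, a point or a joint stands for the part that bears it (a point fixed in the world has none). Each returns a list of dicts, best first, with "conf" (0 to 1); they miss things now and then, are a little off and sometimes report something else, mostly with a low value. They report only what shows in the picture. A call takes as long as a camera call. They do not tell look-alikes from the thing itself.
- silhouettes(target, camera): "mask" (420x560 bool, what is visible of it) and "at" ([column, row] in pixels, amid what is visible of it).
The state is a dict: "time": time; "q": joint angles; "joint_vel": joint speeds; "tau": joint torques, N m; "ee_pos": TCP position; "eef_rot": TCP orientation; "contact_force": force on the tool from outside, world axes, zero at the start; "ft_torque": the same for the moment, N m; "width": opening from 0.0 (shut) to 1.0 (fully open).
Only numpy, scipy, OpenCV 4.12 (cv2) and the standard library are available. Lean on these libraries where they do the work, as an engineer would, in place of code of your own. Each camera call takes 0.05 s, during which the arm holds its last target.

## Task

A torch stands on the tongue at the front of the rotating desk caddy, in the way of its jars: first lift it off and stand it upright on a free spot of the worktop, at least 12 cm clear of the caddy, without letting the jars knock it. Then turn the caddy by the handle on top until its one square jar points straight out over the tongue, and hold it still there so that I can take out the battery: finish while still gripping the handle. Leave everything else on the desk where it is.

Things in the scene. Friction and masses are not known exactly. Their poses are not given: they have to be found in the camera images.
- caddy_base: Fixed foot of the rotating desk caddy, bare metal: a round base 150 mm across and 12 mm high, with a flat tongue 56 mm wide and 6 mm thick that reaches 128 mm out from the axis. Origin on the turning axis at worktop level, z up; the tongue (the caddy's front) lies along its -x axis and points roughly at the robot. It cannot move.
- caddy (a joint): Angle of the turning part about the vertical axis through caddy_base's origin, rad, growing counter-clockwise seen from above. 0 (or any whole turn) = the square jar stands centred over the tongue. It turns endlessly both ways with light friction (about 0.05 N m) and stays where it is left.
- square_jar (a point): Centre of the mouth of the square jar (48x48 mm outside, 65 mm tall, holds a small block battery), 64 mm from the axis and 85 mm above the worktop. Its corners sweep a circle of 91 mm radius.
- glue_jar (a point): Centre of the mouth of the round jar opposite the square one, 52 mm from the axis. The turning part is a disc 160 mm across (top at z 20 mm) with four open grey jars a quarter turn apart, all rims 85 mm above the worktop: three round ones 48 mm across and one square one. The tallest content, the white glue stick in this jar, reaches 120 mm above the worktop.
- handle: Upright black grip bar on top of the caddy's centre column, 60 mm long, 14 mm thick, 40 mm high with rounded edges, turning with the caddy; the column below is 18 mm thick. Origin at the bar's middle, on the turning axis, 170 mm above the worktop (bar from 150 to 190 mm). Its x axis runs along the bar, the square jar lies along -x; it is gripped across its y axis, from above.
- torch: Small plain white torch standing on its tail: 103 mm tall, body 24 mm thick, widening to a round head 33 mm across over the top 34 mm. 0.07 to 0.13 kg. Origin at the centre of its tail end, z up along it. At the start it stands on the tongue (6 mm above the worktop), about 100 mm from the axis.
- calculator: desk calculator, 148x102x16 mm, lying flat; a bystander, origin under its middle
- note_block: block of sticky notes, 96x97x26 mm, lying flat; a bystander, origin under its middle
- usb_stick: memory stick, 47x52x10 mm, lying flat; a bystander, origin under its middle
- highlighter: fat highlighter pen, 129x29x22 mm, lying along its x axis; a bystander, origin under its middle
- clip_tin: low round tin, 66 mm across, 30 mm high; a bystander, origin under its middle
- ink_box: upright carton, 94x68x110 mm; a bystander, origin under its middle
Not all that is in view belongs to the job. There is more than one size of the torch; the job needs the smaller.

How it is judged:
By the outcome, as a careful person would: the job done as asked, in the order asked, and still so for the second after the job is handed in, while the arm keeps its last pose, push and grip.
It also fails if it takes over 72 s, if anything falls off the work surface, if the arm or the gripper's body presses on something with over 40 N, if the wrist force passes 120 N, or if a joint passes its speed limit or range.

## Working session

There is one attempt and no reset: what is moved stays moved. The work goes in short steps, Python scripts to look and compute and a tool call to move; the robot and the scene stay as the last step left them, time stands still between calls to the robot, and variables do not carry over. Pictures are saved under pics/ and viewed, and the job is handed in when it is done.

Besides the shell and the picture viewer there is one more tool, called after "Call:" as name(argument=value, ...) on one line, values as JSON. arm_command: Moves the arm, as the interface text tells. Its arguments: {"type":"object","properties":{"series":{"type":"array","items":{"type":"object","properties":{"wx":{"type":"number"},"wy":{"type":"number"},"wz":{"type":"number"},"dx":{"type":"number"},"dy":{"type":"number"},"dz":{"type":"number"},"grip":{"type":"number"}}}},"force":{"type":"number"}},"required":["series"]}

```bash
mkdir -p pics; ls; python3 - <<'E'
from station import manip, cams, silhouettes
import cv2
print(manip.get_obs())
for c in ["side","top"]:
    im=cams.camera(c); cv2.imwrite(f"pics/{c}0.png",im); print(c,cams.camera_params(c))
E
```

```text
pics
{'time': 0.0, 'q': array([ 9.11889431e-01,  1.59054161e-01,  1.59822375e+00,  1.81774606e-05,
        1.38615663e+00, -2.10052638e-01]), 'joint_vel': array([-0.00072555,  0.00011095,  0.00031364,  0.00063053, -0.00011378,
        0.00067541]), 'tau': array([-1.38226042e-03, -3.95999587e+01, -3.31428909e+01, -2.40474947e-04,
        8.36515857e-03, -3.67572272e-05]), 'ee_pos': array([0.24915656, 0.51760268, 0.24731822]), 'eef_rot': array([ 8.46739445e-01,  5.32007016e-01, -8.67886993e-04,  3.08194640e-04]), 'contact_force': array([ 0.11298359, -0.22121118,  0.3743251 ]), 'ft_torque': array([-0.03380439,  0.00978465, -0.05473621]), 'width': 1.0000890457933835}
side {'fx': 480.0708645819843, 'fy': 480.0708645819843, 'cx': 279.569340243715, 'cy': 198.88103561772724, 'R': array([[-0.98547788, -0.16969821,  0.00598904],
       [-0.09751838,  0.53673404, -0.83809709],
       [ 0.13900906, -0.82651019, -0.54548822]]), 't': array([0.48723179, 0.08586812, 1.40841842])}
top {'fx': 466.77333290587, 'fy': 466.77333290587, 'cx': 274.09153091953254, 'cy': 205.73479437539729, 'R': array([[-0.14783991, -0.98896985,  0.00905551],
       [-0.91708312,  0.13365422, -0.37562629],
       [ 0.37027277, -0.06383721, -0.92672698]]), 't': array([0.1953924 , 0.47464474, 1.21968741])}
```

View pics/side0.png

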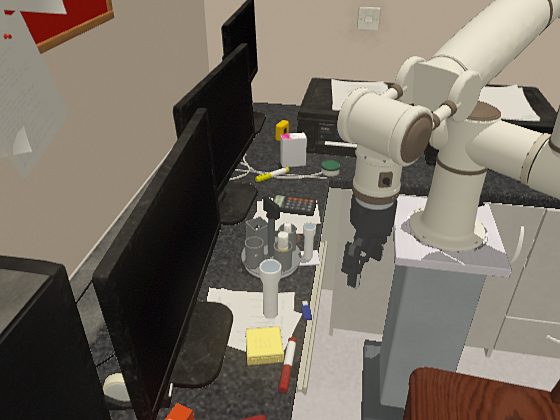

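View pics/top0.png

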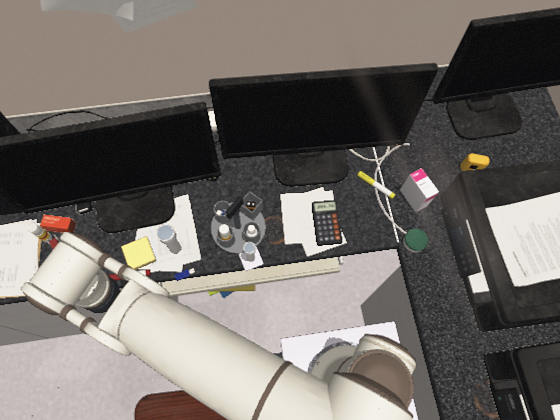

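The side view shows the caddy at about (272,250), a small torch at its right at (309,240) and a bigger one at (270,288). In the top view the caddy is at (238,225), the small torch at (250,253) and the big one at (170,240). Candidates for the torch are therefore (250,253) and (170,240) in the top view. The glue stick in the caddy is also white.

```bash
cat > h.py <<'E'
from station import manip, cams, silhouettes
import cv2, numpy as np
P={c:cams.camera_params(c) for c in ["side","top"]}
def proj(X,c):
    p=P[c]; X=np.atleast_2d(X); Y=X@p["R"].T+p["t"]
    return np.c_[p["fx"]*Y[:,0]/Y[:,2]+p["cx"],p["fy"]*Y[:,1]/Y[:,2]+p["cy"]]
def ray(uv,c,z):
    p=P[c]; d=p["R"].T@np.array([(uv[0]-p["cx"])/p["fx"],(uv[1]-p["cy"])/p["fy"],1.]); o=-p["R"].T@p["t"]
    return o+d*(z-o[2])/d[2]
def tri(uvs):
    A=[];b=[]
    for c,uv in uvs.items():
        p=P[c]; d=p["R"].T@np.array([(uv[0]-p["cx"])/p["fx"],(uv[1]-p["cy"])/p["fy"],1.]); d/=np.linalg.norm(d); o=-p["R"].T@p["t"]
        M=np.eye(3)-np.outer(d,d); A.append(M); b.append(M@o)
    return np.linalg.solve(sum(A),sum(b))
def crop(im,x0,y0,x1,y1,s,name):
    cv2.imwrite("pics/"+name,cv2.resize(im[y0:y1,x0:x1],None,fx=s,fy=s,interpolation=cv2.INTER_CUBIC))
E
python3 - <<'E'
from h import *
for c in ["side","top"]:
    im=cams.camera(c); cv2.imwrite(f"pics/{c}_raw.png",im)
    for n in ["torch","handle","square_jar","caddy_base","glue_jar","calculator","note_block","usb_stick","highlighter","clip_tin","ink_box"]:
        for r in silhouettes(n,c):
            m=r["mask"]; ys,xs=np.nonzero(m)
            print(c,n,round(r["conf"],2),np.round(r["at"]),m.sum(),(xs.min(),ys.min(),xs.max(),ys.max()))
            if n in("torch","handle","caddy_base"): np.save(f"m_{c}_{n}_{int(r['at'][0])}.npy",m)
im=cv2.imread("pics/side_raw.png"); crop(im,220,180,340,330,4,"side_c.png")
im=cv2.imread("pics/top_raw.png"); crop(im,140,180,300,290,5,"top_c.png")
E
```

```text
side torch 0.92 [272. 285.] 1000 (np.int64(260), np.int64(258), np.int64(281), np.int64(318))
side torch 0.63 [310. 240.] 352 (np.int64(303), np.int64(223), np.int64(315), np.int64(258))
side handle 0.72 [271. 207.] 306 (np.int64(263), np.int64(196), np.int64(279), np.int64(219))
side square_jar 0.75 [272. 242.] 2845 (np.int64(241), np.int64(196), np.int64(301), np.int64(274))
side caddy_base 0.8 [270. 246.] 2942 (np.int64(241), np.int64(196), np.int64(319), np.int64(276))
side glue_jar 0.97 [271. 242.] 2794 (np.int64(241), np.int64(196), np.int64(301), np.int64(274))
side calculator 0.72 [295. 205.] 695 (np.int64(273), np.int64(194), np.int64(316), np.int64(215))
side note_block 0.77 [262. 346.] 1318 (np.int64(246), np.int64(326), np.int64(283), np.int64(364))
side note_block 0.27 [272. 246.] 2849 (np.int64(242), np.int64(197), np.int64(319), np.int64(276))
side usb_stick 0.56 [306. 309.] 123 (np.int64(302), np.int64(302), np.int64(310), np.int64(318))
side highlighter 0.47 [270. 173.] 184 (np.int64(256), np.int64(167), np.int64(288), np.int64(180))
side clip_tin 0.77 [331. 168.] 23
[... 987 characters left out ...]
.int64(394), np.int64(197))
top note_block 0.96 [139. 252.] 817 (np.int64(121), np.int64(237), np.int64(155), np.int64(270))
top note_block 0.46 [415. 237.] 444 (np.int64(404), np.int64(228), np.int64(427), np.int64(251))
top usb_stick 0.52 [183. 274.] 113 (np.int64(176), np.int64(269), np.int64(193), np.int64(279))
top usb_stick 0.51 [238. 223.] 2568 (np.int64(212), np.int64(193), np.int64(264), np.int64(269))
top highlighter 0.69 [377. 184.] 293 (np.int64(358), np.int64(171), np.int64(395), np.int64(198))
top ink_box 0.96 [416. 190.] 933 (np.int64(401), np.int64(169), np.int64(437), np.int64(209))
top ink_box 0.28 [249. 250.] 160 (np.int64(244), np.int64(242), np.int64(255), np.int64(260))
```

View pics/side_c.png

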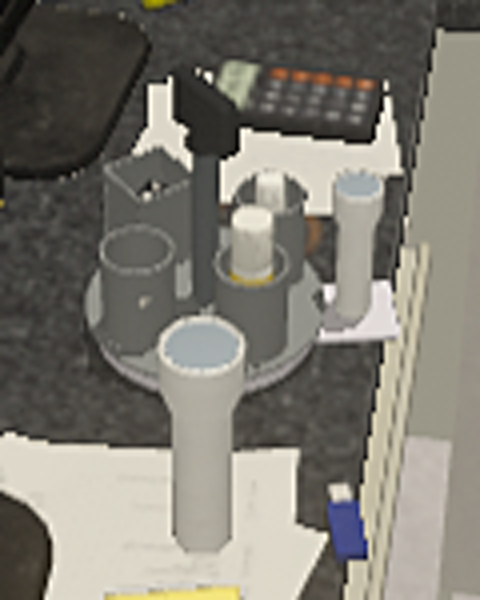

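View pics/top_c.png

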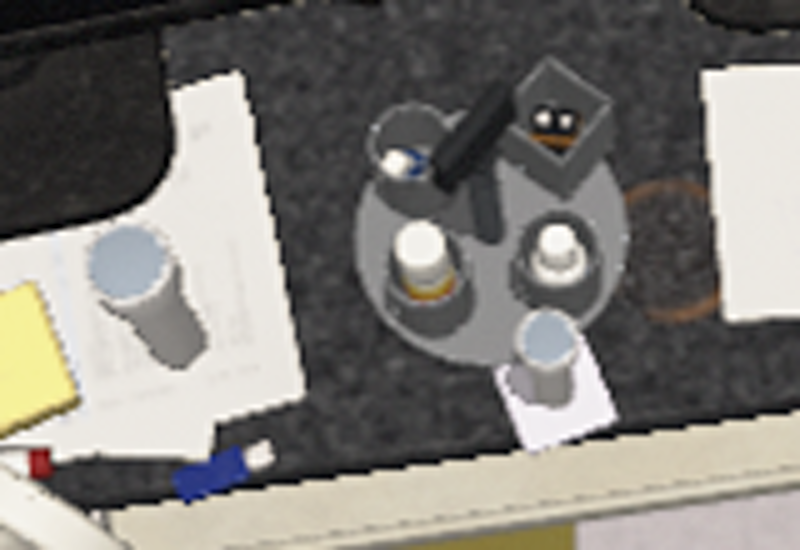

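```bash
python3 - <<'E'
from h import *
H=tri({"side":(271,207),"top":(235,208)}); print("handle",H)
T=lambda x,y:(140+x/5,180+y/5); S=lambda x,y:(220+x/4,180+y/4)
A=[ray(T(535,452),"top",.006),ray(T(618,415),"top",.006)]
print("tongue corners",A, np.linalg.norm(A[0]-A[1])); f=(A[0]+A[1])/2
print("front mid",f)
print("torch top", tri({"side":S(358,186),"top":T(547,338)}), "top ray z.109",ray(T(547,338),"top",.109),ray(S(358,186),"side",.109))
print("torch tail side", ray(S(349,320),"side",.006))
for n in [(560,112)]: print("sq",ray(T(*n),"top",.085), ray(S(150,172),"side",.085))
print("big torch top",tri({"side":S(202,348),"top":T(130,262)}))
# disc centre by mask: disc edge z .02: side left 85,top right
print("glue", tri({"side":S(253,222),"top":T(423,243)}))
E
```

```text
handle [0.4761135  0.23158335 0.17075768]
tongue corners [array([0.34704104, 0.22370495, 0.006     ]), array([0.36160718, 0.17395498, 0.006     ])] 0.051838515097641286
front mid [0.35432411 0.19882997 0.006     ]
torch top [0.38161135 0.20828141 0.10709767] top ray z.109 [0.3813469  0.20824025 0.109     ] [0.38107625 0.21102929 0.109     ]
torch tail side [0.38172964 0.22125122 0.006     ]
sq [0.51983996 0.18388908 0.085     ] [0.52234993 0.1874369  0.085     ]
big torch top [0.44349238 0.41940039 0.14263519]
glue [0.44084913 0.26767919 0.1152762 ]
```

```bash
python3 - <<'E'
from h import *
im=cv2.imread("pics/top_raw.png"); im=cv2.resize(im,None,fx=2,fy=2)
im=im[150:650,150:950]
off=np.array([150,150])
for x in np.arange(.2,.8,.1):
  for y in np.arange(-.4,.8,.1):
    u=(2*proj([x,y,0],"top")[0]-off).astype(int)
    cv2.circle(im,tuple(u),2,(0,255,255),-1); cv2.putText(im,f"{x*10:.0f},{y*10:.0f}",tuple(u+3),0,.35,(0,255,0),1)
ax=np.array([.476,.2316])
for r in (.091,.23):
    pts=np.array([[ax[0]+r*np.cos(a),ax[1]+r*np.sin(a),0] for a in np.linspace(0,6.3,80)])
    cv2.polylines(im,[(2*proj(pts,"top")-off).astype(int)],True,(0,0,255),1)
cv2.imwrite("pics/grid.png",im)
E
```

```text
(no output)
```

View pics/grid.png

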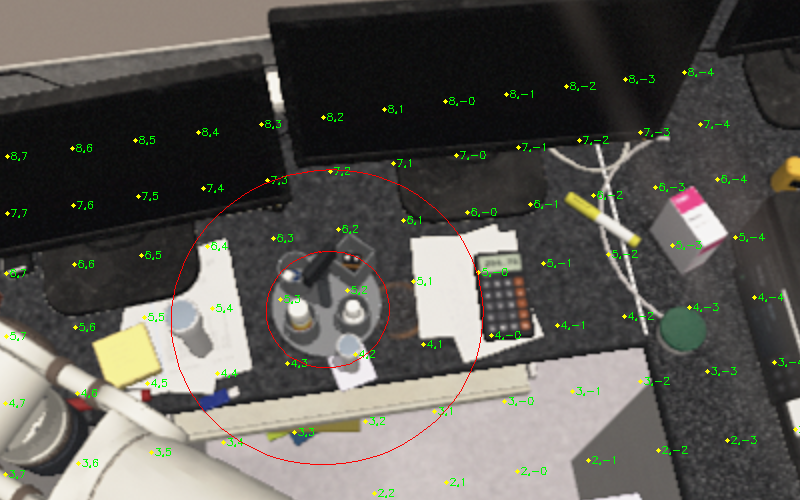

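```bash
cat >> h.py <<'E'
from scipy.spatial.transform import Rotation as Rn
def goto(x,y,z,yawdeg):
    o=manip.get_obs(); R=Rn.from_quat(o["eef_rot"]); 
    a=np.radians(yawdeg); c,s=np.cos(a),np.sin(a)
    T=Rn.from_matrix(np.array([[c,s,0],[s,-c,0],[0,0,-1]]))
    d=R.inv().apply(np.array([x,y,z])-o["ee_pos"]); w=(R.inv()*T).as_rotvec()
    print("t",round(o["time"],2),"pos",o["ee_pos"].round(4),"yaw",np.degrees(np.arctan2(R.as_matrix()[1,0],R.as_matrix()[0,0])).round(1),"width",round(o["width"],3),"F",o["contact_force"].round(1))
    print("d",d.round(4),"w",w.round(4))
E
python3 -c "
from h import *
goto(.3815,.209,.22,105)"
```

```text
t 1.3 pos [0.2495 0.518  0.2483] yaw 64.3 width 1.001 F [-0.1  0.6 -0.5]
d [-0.2212  0.253   0.0283] w [ 0.     -0.     -0.7106]
```

Call:
arm_command(series=[{"dx": -0.0316, "dy": 0.0361, "dz": 0, "wz": -0.1, "grip": 0.3}, {"dx": -0.0632, "dy": 0.0723, "dz": 0, "wz": -0.2, "grip": 0.3}, {"dx": -0.0948, "dy": 0.1084, "dz": 0, "wz": -0.3, "grip": 0.3}, {"dx": -0.1264, "dy": 0.1446, "dz": 0, "wz": -0.4, "grip": 0.3}, {"dx": -0.158, "dy": 0.1807, "dz": 0.0, "wz": -0.5, "grip": 0.3}, {"dx": -0.1896, "dy": 0.2169, "dz": 0.0, "wz": -0.6, "grip": 0.3}, {"dx": -0.2212, "dy": 0.253, "dz": 0.0283, "wz": -0.7106, "grip": 0.3}, {"dx": -0.2212, "dy": 0.253, "dz": 0.0283, "wz": -0.7106, "grip": 0.3}], force=30)

```text
schema error: expected keys wx, wy, wz, dx, dy, dz, grip
```

```bash
python3 - <<'E'
from h import *
for c in ["side","top"]:
    im=cams.camera(c); cv2.imwrite(f"pics/{c}1.png",im)
goto(.3815,.209,.22,105)
im=cv2.imread("pics/side1.png"); crop(im,220,130,420,330,3,"side1c.png")
im=cv2.imread("pics/top1.png"); crop(im,140,150,340,300,4,"top1c.png")
E
```

```text
t 1.4 pos [0.2495 0.518  0.2483] yaw 64.3 width 0.998 F [ 0.2 -0.3 -0.5]
d [-0.2212  0.253   0.0283] w [-0.      0.     -0.7106]
```

All seven keys are required in every row, so I'll repeat the move with them.

Call:
arm_command(series=[{"wx": 0, "wy": 0, "wz": -0.1, "dx": -0.0316, "dy": 0.0361, "dz": 0, "grip": 0.3}, {"wx": 0, "wy": 0, "wz": -0.2, "dx": -0.0632, "dy": 0.0723, "dz": 0, "grip": 0.3}, {"wx": 0, "wy": 0, "wz": -0.3, "dx": -0.0948, "dy": 0.1084, "dz": 0, "grip": 0.3}, {"wx": 0, "wy": 0, "wz": -0.4, "dx": -0.1264, "dy": 0.1446, "dz": 0, "grip": 0.3}, {"wx": 0, "wy": 0, "wz": -0.5, "dx": -0.158, "dy": 0.1807, "dz": 0, "grip": 0.3}, {"wx": 0, "wy": 0, "wz": -0.6, "dx": -0.1896, "dy": 0.2169, "dz": 0, "grip": 0.3}, {"wx": 0, "wy": 0, "wz": -0.7106, "dx": -0.2212, "dy": 0.253, "dz": 0.0283, "grip": 0.3}, {"wx": 0, "wy": 0, "wz": -0.7106, "dx": -0.2212, "dy": 0.253, "dz": 0.0283, "grip": 0.3}], force=30)

```text
time: 2.2
ee_pos: [0.3816, 0.2051, 0.2178]
eef_rot: [0.61, 0.792, -0.002, -0.0]
contact_force: [-0.3, 0.9, 0.1]
width: 0.653
```

```bash
python3 - <<'E'
from h import *
for c in ["side","top"]:
    im=cams.camera(c); cv2.imwrite(f"pics/{c}1.png",im)
goto(.3815,.209,.22,105)
im=cv2.imread("pics/side1.png"); crop(im,220,130,420,330,3,"side1c.png")
im=cv2.imread("pics/top1.png"); crop(im,140,150,340,300,4,"top1c.png")
E
```

```text
t 2.3 pos [0.3813 0.208  0.2194] yaw 104.8 width 0.648 F [0.  0.4 0.4]
d [ 0.0009  0.0004 -0.0006] w [-0.0015 -0.0004 -0.0038]
```

View pics/side1c.png

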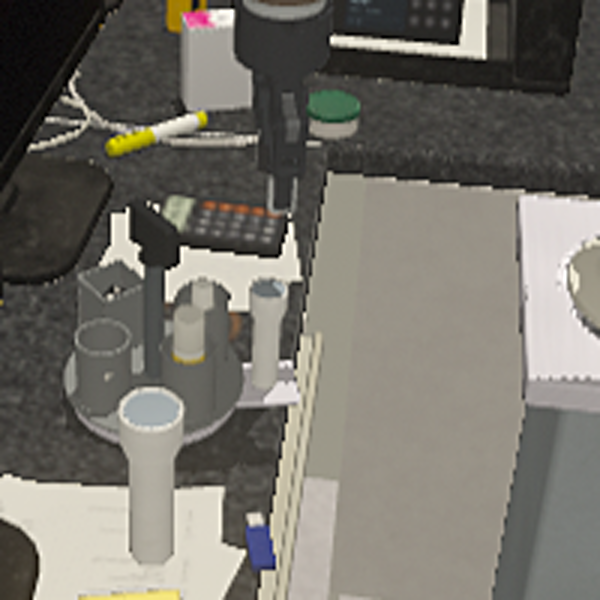

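View pics/top1c.png

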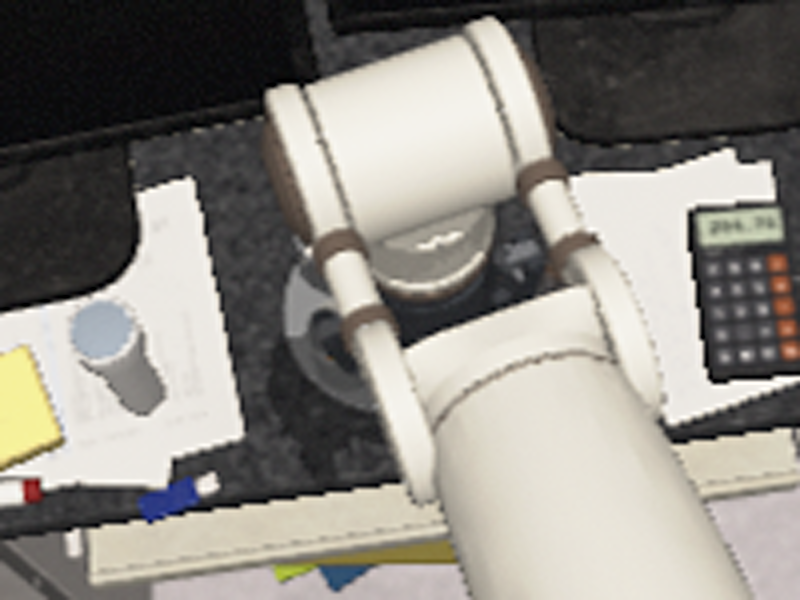

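```bash
python3 - <<'E'
from h import *
th=np.linspace(0,2*np.pi,60)
def circ(c,r,z): return np.c_[c[0]+r*np.cos(th),c[1]+r*np.sin(th),0*th+z]
def draw(src,c,s,x0,y0,x1,y1,ax,yaw,jang,tor,name):
    im=cv2.imread(src); im=cv2.resize(im[y0:y1,x0:x1],None,fx=s,fy=s,interpolation=cv2.INTER_CUBIC)
    def pl(X,col,cl=True): cv2.polylines(im,[((proj(X,c)+.5-[x0,y0])*s).astype(int)],cl,col,1)
    if tor is not None:
        pl(circ(tor,.0165,.109),(0,0,255)); pl(circ(tor,.012,.006),(0,0,255))
    pl(circ(ax,.08,.02),(0,255,0))
    a=np.radians(yaw); ex=np.array([np.cos(a),np.sin(a)]); ey=np.array([-ex[1],ex[0]])
    w=lambda p,q,z: np.r_[np.array(ax)+p*ex+q*ey,z]
    pl(np.array([w(-.06,.028,.006),w(-.128,.028,.006),w(-.128,-.028,.006),w(-.06,-.028,.006)]),(255,255,0))
    b=a+np.radians(jang); ex=np.array([np.cos(b),np.sin(b)]); ey=np.array([-ex[1],ex[0]])
    pl(np.array([w(-.064+i,j,.085) for i,j in((.024,.024),(-.024,.024),(-.024,-.024),(.024,-.024))]),(0,255,255))
    pl(np.array([w(i,j,.19) for i,j in((.03,.007),(-.03,.007),(-.03,-.007),(.03,-.007))]),(255,0,255))
    for k in (1,2,3):
        bb=b+np.pi+k*np.pi/2; pl(circ(np.array(ax)+.052*np.array([np.cos(bb),np.sin(bb)]),.024,.085),(0,255,0))
    cv2.imwrite("pics/"+name,im)
if __name__=="__main__":
    a=((.476,.2316),15.1,119.3,(.3815,.209))
    draw("pics/side_raw.png","side",6,235,185,335,285,*a,"ovs.png")
    draw("pics/top_raw.png","top",8,200,185,285,280-20,*a,"ovt.png")
print(proj([.3813,.208,.2024],"side"))
E
```

```text
[[311.07622354 195.09218088]]
```

View pics/ovs.png

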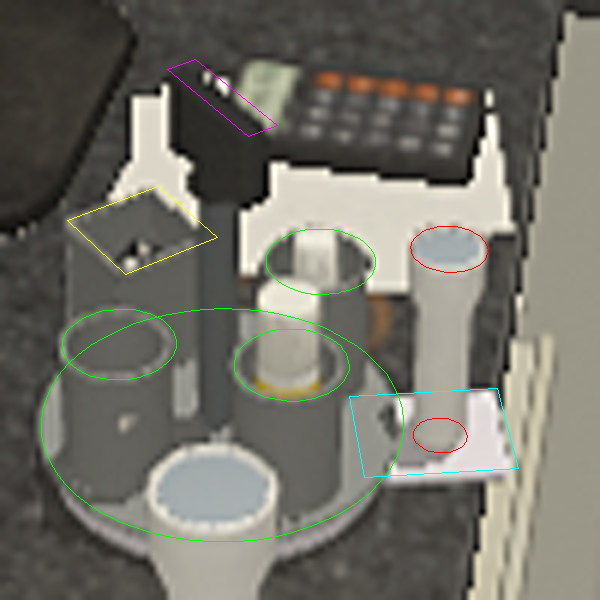

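View pics/ovt.png

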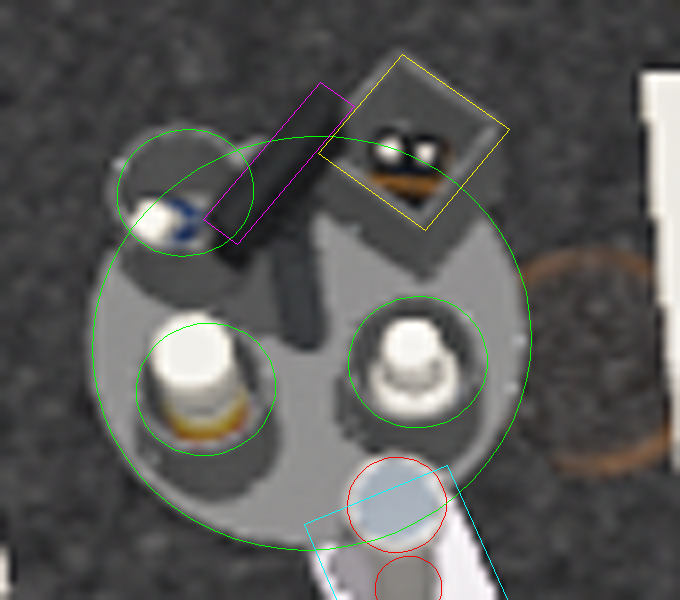

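Both overlays fit within about 2 mm. The small torch at (.3815,.209) is confirmed as standing on the tongue (top-view pixel 250,253). I'll descend and grip its head.

Call:
arm_command(series=[{"wx": 0, "wy": 0, "wz": 0, "dx": 0.001, "dy": 0, "dz": 0.03, "grip": 0.3}, {"wx": 0, "wy": 0, "wz": 0, "dx": 0.001, "dy": 0, "dz": 0.06, "grip": 0.3}, {"wx": 0, "wy": 0, "wz": 0, "dx": 0.001, "dy": 0, "dz": 0.09, "grip": 0.3}, {"wx": 0, "wy": 0, "wz": 0, "dx": 0.001, "dy": 0, "dz": 0.115, "grip": 0.3}, {"wx": 0, "wy": 0, "wz": 0, "dx": 0.001, "dy": 0, "dz": 0.125, "grip": 0.3}, {"wx": 0, "wy": 0, "wz": 0, "dx": 0.001, "dy": 0, "dz": 0.125, "grip": 0.3}], force=30)

```text
time: 2.9
ee_pos: [0.3802, 0.2108, 0.0944]
eef_rot: [0.608, 0.794, -0.001, -0.001]
contact_force: [0.1, 0.6, 0.1]
width: 0.653
```

```bash
python3 - <<'E'
from h import *
im=cams.camera("side"); cv2.imwrite("pics/side2.png",im); crop(im,220,130,420,330,3,"side2c.png")
goto(.3815,.209,.094,105)
E
```

```text
t 2.95 pos [0.3813 0.2108 0.0956] yaw 105.1 width 0.653 F [ 1.   0.6 -0.1]
d [-0.0018 -0.0003  0.0016] w [ 0.0004 -0.0002  0.001 ]
```

View pics/side2c.png

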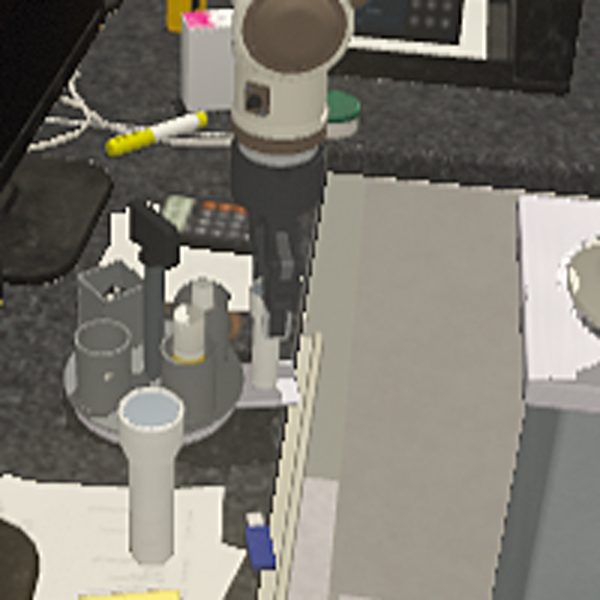

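The torch head stands between the fingers, with the near finger at crop (278,290) in front of it. Closing now.

Call:
arm_command(series=[{"wx": 0, "wy": 0, "wz": 0, "dx": 0, "dy": 0, "dz": 0, "grip": 0.0}, {"wx": 0, "wy": 0, "wz": 0, "dx": 0, "dy": 0, "dz": 0, "grip": -0.15}, {"wx": 0, "wy": 0, "wz": 0, "dx": 0, "dy": 0, "dz": 0, "grip": -1}, {"wx": 0, "wy": 0, "wz": 0, "dx": 0, "dy": 0, "dz": 0, "grip": -1}, {"wx": 0, "wy": 0, "wz": 0, "dx": 0, "dy": 0, "dz": 0, "grip": -1}], force=30)

```text
time: 3.45
ee_pos: [0.3826, 0.2102, 0.0965]
eef_rot: [0.609, 0.793, 0.001, 0.001]
contact_force: [-0.6, -0.8, 6.7]
width: 0.369
```

Call:
arm_command(series=[{"wx": 0, "wy": 0, "wz": 0, "dx": 0, "dy": 0, "dz": -0.01, "grip": -1}, {"wx": 0, "wy": 0, "wz": 0, "dx": 0, "dy": 0, "dz": -0.04, "grip": -1}, {"wx": 0, "wy": 0, "wz": 0, "dx": 0, "dy": 0, "dz": -0.08, "grip": -1}, {"wx": 0, "wy": 0, "wz": 0, "dx": 0, "dy": 0, "dz": -0.12, "grip": -1}, {"wx": 0, "wy": 0, "wz": 0, "dx": 0, "dy": 0, "dz": -0.15, "grip": -1}, {"wx": 0, "wy": 0, "wz": 0, "dx": 0, "dy": 0, "dz": -0.15, "grip": -1}])

```text
time: 4.05
ee_pos: [0.3837, 0.2105, 0.2504]
eef_rot: [0.609, 0.793, 0.004, 0.003]
contact_force: [1.5, -0.4, -0.5]
width: 0.371
```

```bash
python3 - <<'E'
from h import *
im=cams.camera("side"); cv2.imwrite("pics/side3.png",im); crop(im,220,130,420,330,3,"side3c.png")
goto(.47,-.115,.245,105)
E
```

```text
t 4.1 pos [0.3823 0.2102 0.2475] yaw 105.0 width 0.371 F [ 0.6  0.2 -1.7]
d [-0.3368  0.0005  0.0026] w [ 0.005   0.0002 -0.0001]
```

View pics/side3c.png

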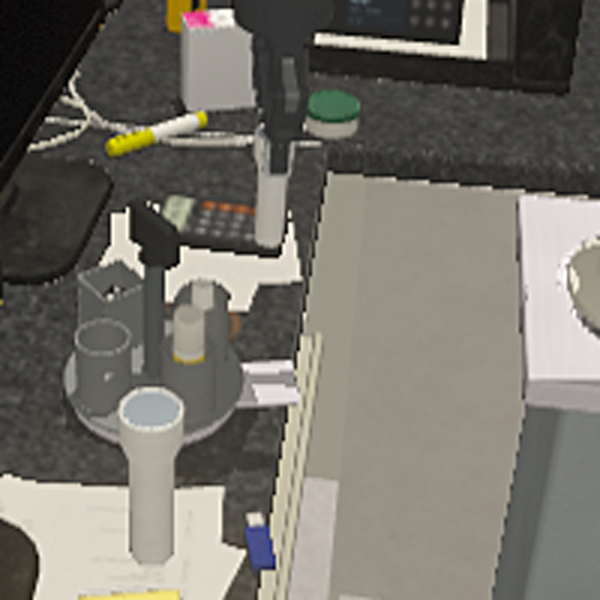

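The torch is lifted cleanly, with its tail at crop (268,245), and the tongue is now empty. I'll carry it to the bare worktop right of the calculator, at about (.47,-.12).

Call:
arm_command(series=[{"wx": 0, "wy": 0, "wz": 0.06, "dx": -0.03, "dy": 0, "dz": 0, "grip": -1}, {"wx": 0, "wy": 0, "wz": 0.16, "dx": -0.075, "dy": 0, "dz": 0, "grip": -1}, {"wx": 0, "wy": 0, "wz": 0.28, "dx": -0.12, "dy": 0, "dz": 0, "grip": -1}, {"wx": 0, "wy": 0, "wz": 0.4, "dx": -0.165, "dy": 0, "dz": 0, "grip": -1}, {"wx": 0, "wy": 0, "wz": 0.5, "dx": -0.21, "dy": 0, "dz": 0, "grip": -1}, {"wx": 0, "wy": 0, "wz": 0.6, "dx": -0.255, "dy": 0, "dz": 0, "grip": -1}, {"wx": 0, "wy": 0, "wz": 0.7, "dx": -0.3, "dy": 0, "dz": 0, "grip": -1}, {"wx": 0, "wy": 0, "wz": 0.78, "dx": -0.339, "dy": 0, "dz": 0, "grip": -1}])

```text
time: 4.9
ee_pos: [0.468, -0.1193, 0.243]
eef_rot: [0.866, 0.5, -0.001, -0.001]
contact_force: [0.4, 0.2, -0.9]
width: 0.374
```

Call:
arm_command(series=[{"wx": 0, "wy": 0, "wz": 0, "dx": 0, "dy": 0, "dz": 0, "grip": -1}, {"wx": 0, "wy": 0, "wz": 0, "dx": 0, "dy": 0, "dz": 0, "grip": -1}])

```text
time: 5.1
ee_pos: [0.4679, -0.1175, 0.2432]
eef_rot: [0.865, 0.502, -0.001, -0.002]
contact_force: [0.5, 0.3, -1.3]
width: 0.373
```

```bash
python3 - <<'E'
from h import *
for c in ["side","top"]:
    im=cams.camera(c); cv2.imwrite(f"pics/{c}4.png",im)
    crop(im,*((200,100,400,250,4) if c=="side" else (230,130,430,280,4)),f"{c}4c.png")
goto(.47,-.12,.1,60)
E
```

```text
t 5.2 pos [ 0.4681 -0.1164  0.2438] yaw 60.4 width 0.372 F [ 0.5 -0.  -0.8]
d [-0.0023  0.0038  0.1438] w [-0.0026 -0.0003  0.0066]
```

View pics/side4c.png

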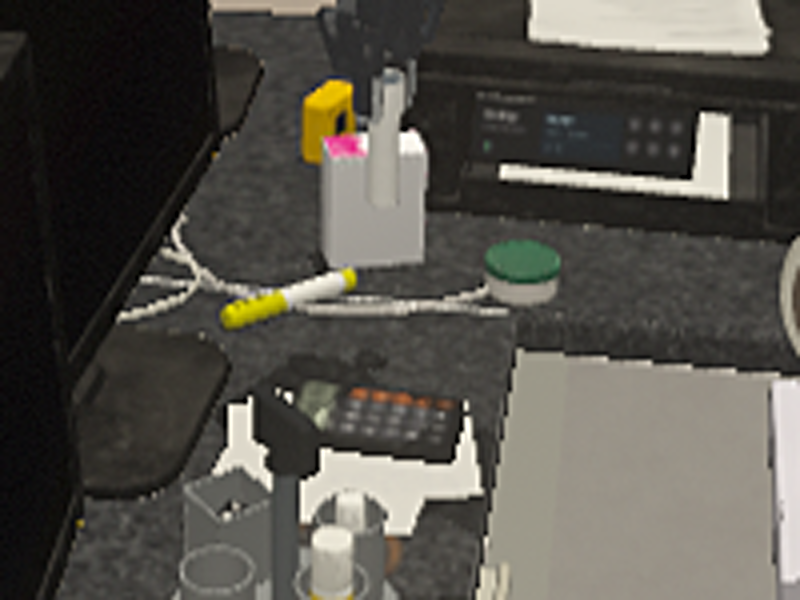

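View pics/top4c.png

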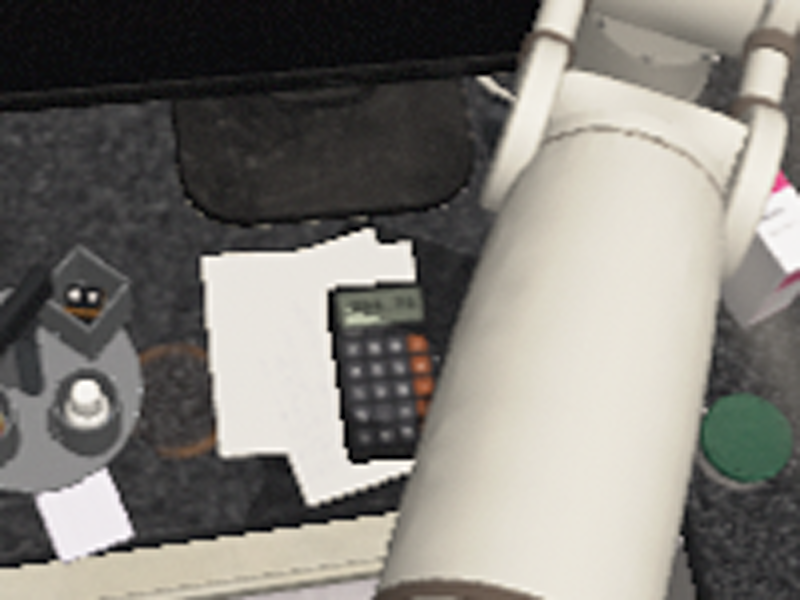

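Call:
arm_command(series=[{"wx": 0, "wy": 0, "wz": 0, "dx": -0.002, "dy": 0.003, "dz": 0.04, "grip": -1}, {"wx": 0, "wy": 0, "wz": 0, "dx": -0.002, "dy": 0.003, "dz": 0.08, "grip": -1}, {"wx": 0, "wy": 0, "wz": 0, "dx": -0.002, "dy": 0.003, "dz": 0.115, "grip": -1}, {"wx": 0, "wy": 0, "wz": 0, "dx": -0.002, "dy": 0.003, "dz": 0.135, "grip": -1}, {"wx": 0, "wy": 0, "wz": 0, "dx": -0.002, "dy": 0.003, "dz": 0.146, "grip": -1}, {"wx": 0, "wy": 0, "wz": 0, "dx": -0.002, "dy": 0.003, "dz": 0.146, "grip": -1}, {"wx": 0, "wy": 0, "wz": 0, "dx": -0.002, "dy": 0.003, "dz": 0.146, "grip": -1}])

```text
time: 5.9
ee_pos: [0.4712, -0.1206, 0.1]
eef_rot: [0.864, 0.503, 0.0, 0.001]
contact_force: [0.0, -0.4, -1.0]
width: 0.368
```

```bash
python3 - <<'E'
from h import *
for c in ["side"]:
    im=cams.camera(c); cv2.imwrite(f"pics/{c}5.png",im)
    crop(im,230,130,350,230,6,f"{c}5c.png")
for r in silhouettes("torch","side"):
    ys,xs=np.nonzero(r["mask"]); print(r["conf"],r["at"],xs.min(),xs.max(),ys.min(),ys.max())
goto(.47,-.12,.09,60)
print(proj([.47,-.12,0],"side"))
E
```

```text
0.78 [269.8, 284.8] 260 280 259 318
0.77 [296.5, 178.9] 291 297 160 188
0.67 [273.5, 245.1] 241 319 196 276
t 6.0 pos [ 0.4717 -0.1211  0.1006] yaw 60.3 width 0.369 F [-0.4  0.3 -1.5]
d [ 0.0001 -0.0021  0.0106] w [ 0.0031 -0.0001  0.0059]
[[293.12694435 191.44203664]]
```

View pics/side5c.png

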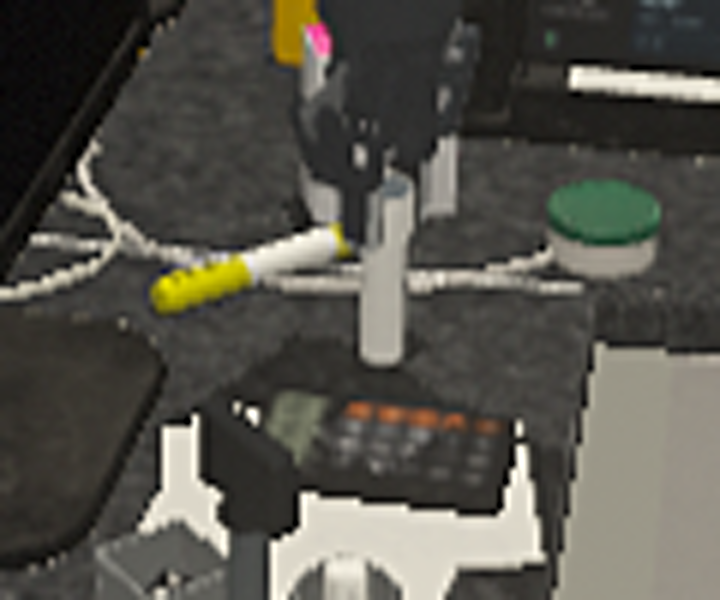

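Call:
arm_command(series=[{"wx": 0, "wy": 0, "wz": 0, "dx": 0, "dy": 0, "dz": 0.004, "grip": -1}, {"wx": 0, "wy": 0, "wz": 0, "dx": 0, "dy": 0, "dz": 0.007, "grip": -1}, {"wx": 0, "wy": 0, "wz": 0, "dx": 0, "dy": 0, "dz": 0.007, "grip": -1}])

```text
time: 6.3
ee_pos: [0.4703, -0.1207, 0.0917]
eef_rot: [0.865, 0.502, -0.0, -0.0]
contact_force: [-0.1, -0.1, -1.6]
width: 0.373
```

Call:
arm_command(series=[{"wx": 0, "wy": 0, "wz": 0, "dx": 0, "dy": 0, "dz": 0.001, "grip": -1}, {"wx": 0, "wy": 0, "wz": 0, "dx": 0, "dy": 0, "dz": 0.002, "grip": -1}, {"wx": 0, "wy": 0, "wz": 0, "dx": 0, "dy": 0, "dz": 0.002, "grip": -1}])

```text
time: 6.6
ee_pos: [0.471, -0.121, 0.0906]
eef_rot: [0.865, 0.502, 0.0, 0.0]
contact_force: [-1.2, -0.0, 3.3]
width: 0.368
```

The force shows contact at 3.3 N. Releasing the torch.

Call:
arm_command(series=[{"wx": 0, "wy": 0, "wz": 0, "dx": 0, "dy": 0, "dz": 0, "grip": -0.2}, {"wx": 0, "wy": 0, "wz": 0, "dx": 0, "dy": 0, "dz": 0, "grip": 0}, {"wx": 0, "wy": 0, "wz": 0, "dx": 0, "dy": 0, "dz": 0, "grip": 0.3}, {"wx": 0, "wy": 0, "wz": 0, "dx": 0, "dy": 0, "dz": 0, "grip": 0.4}, {"wx": 0, "wy": 0, "wz": 0, "dx": 0, "dy": 0, "dz": -0.02, "grip": 0.4}, {"wx": 0, "wy": 0, "wz": 0, "dx": 0, "dy": 0, "dz": -0.06, "grip": 0.4}, {"wx": 0, "wy": 0, "wz": 0, "dx": 0, "dy": 0, "dz": -0.11, "grip": 0.4}, {"wx": 0, "wy": 0, "wz": 0, "dx": 0, "dy": 0, "dz": -0.16, "grip": 0.4}])

```text
time: 7.4
ee_pos: [0.4699, -0.1204, 0.2513]
eef_rot: [0.865, 0.502, -0.0, -0.001]
contact_force: [0.8, -0.3, -0.2]
width: 0.698
```

```bash
python3 - <<'E'
from h import *
for c in ["side","top"]:
    im=cams.camera(c); cv2.imwrite(f"pics/{c}6.png",im)
    if c=="side": crop(im,220,120,360,230,5,f"{c}6c.png")
    else: crop(im,180,150,430,300,3,f"{c}6c.png")
for r in silhouettes("torch","side"):
    ys,xs=np.nonzero(r["mask"]); print(r["conf"],r["at"],xs.min(),xs.max(),ys.min(),ys.max())
goto(.476,.2316,.25,44.4)
E
```

```text
0.71 [295.0, 174.8] 289 298 161 191
0.68 [272.8, 246.4] 241 319 195 276
t 7.55 pos [ 0.4727 -0.1219  0.2543] yaw 60.3 width 0.703 F [-0.  -0.2 -0.7]
d [ 0.3087 -0.1722  0.0028] w [ 0.0089 -0.0014  0.2778]
```

View pics/side6c.png

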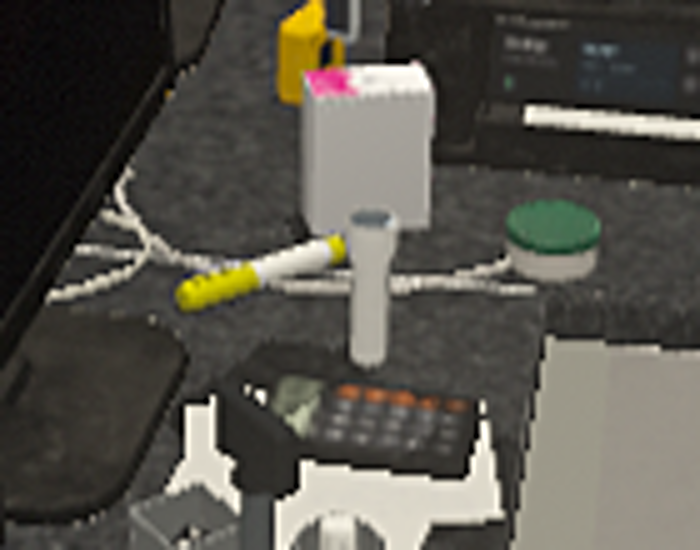

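View pics/top6c.png

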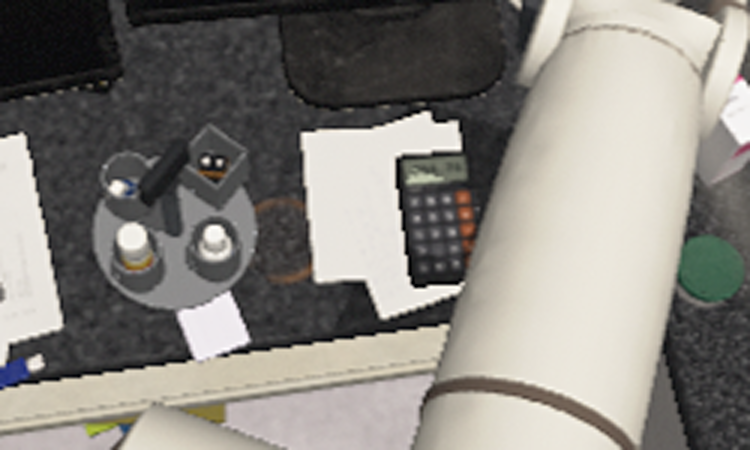

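The torch stands upright on bare worktop, at side crop (370,215–365). Both cameras now see the whole caddy, so I'll refine its axis and yaw with an overlay.

```bash
cat > ov.py <<'E'
from h import *
th=np.linspace(0,2*np.pi,90)
def circ(c,r,z): return np.c_[c[0]+r*np.cos(th),c[1]+r*np.sin(th),0*th+z]
def draw(src,c,s,x0,y0,x1,y1,ax,yaw,jang,name):
    im=cv2.imread(src); im=cv2.resize(im[y0:y1,x0:x1],None,fx=s,fy=s,interpolation=cv2.INTER_CUBIC)
    def pl(X,col,cl=True): cv2.polylines(im,[((proj(X,c)+.5-[x0,y0])*s).astype(int)],cl,col,1)
    pl(circ(ax,.08,.02),(0,255,0))
    a=np.radians(yaw); ex=np.array([np.cos(a),np.sin(a)]); ey=np.array([-ex[1],ex[0]])
    w=lambda p,q,z: np.r_[np.array(ax)+p*ex+q*ey,z]
    pl(np.array([w(-.06,.028,.006),w(-.128,.028,.006),w(-.128,-.028,.006),w(-.06,-.028,.006)]),(255,255,0))
    b=a+np.radians(jang); ex=np.array([np.cos(b),np.sin(b)]); ey=np.array([-ex[1],ex[0]])
    pl(np.array([w(-.064+i,j,.085) for i,j in((.024,.024),(-.024,.024),(-.024,-.024),(.024,-.024))]),(0,255,255))
    pl(np.array([w(i,j,.19) for i,j in((.03,.007),(-.03,.007),(-.03,-.007),(.03,-.007))]),(255,0,255))
    for k in (1,2,3):
        bb=b+np.pi+k*np.pi/2; pl(circ(np.array(ax)+.052*np.array([np.cos(bb),np.sin(bb)]),.024,.085),(0,255,0))
    cv2.imwrite("pics/"+name,im)
E
python3 - <<'E'
from ov import *
a=((.476,.2316),15.1,119.3)
draw("pics/top6.png","top",8,205,185,285,275-15+15,*a,"ovt6.png")
draw("pics/side6.png","side",7,235,190,330,275,*a,"ovs6.png")
im=cv2.imread("pics/top6.png"); crop(im,205,185,285,275-15,8,"t6.png")
E
```

```text
(no output)
```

View pics/ovt6.png

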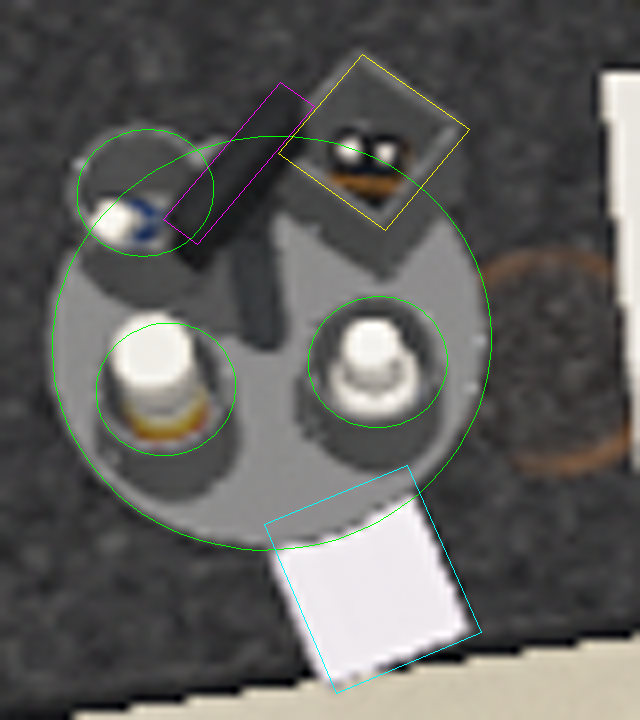

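View pics/ovs6.png

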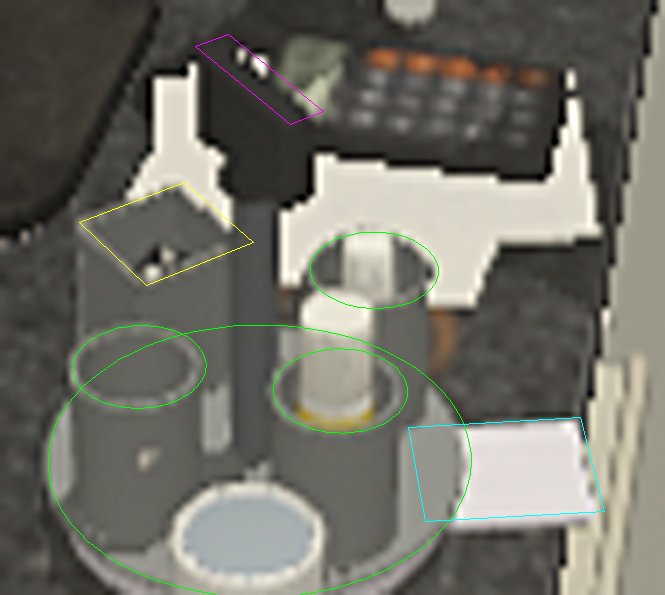

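```bash
cat > fit.py <<'E'
from ov import *
from scipy.optimize import least_squares
def edges(src,c,x0,y0,x1,y1,thr,s=8):
    g=cv2.imread(src,0)[y0:y1,x0:x1]; g=cv2.resize(g,None,fx=s,fy=s,interpolation=cv2.INTER_CUBIC)
    m=(g>thr).astype(np.uint8)
    cs,_=cv2.findContours(m,cv2.RETR_EXTERNAL,cv2.CHAIN_APPROX_NONE); k=max(cs,key=cv2.contourArea)[:,0,:]
    uv=(k+.5)/s-.5+[x0,y0]
    return k,uv
if __name__=="__main__":
    k,uv=edges("pics/top6.png","top",234,240,268,273,150)
    im=cv2.resize(cv2.imread("pics/top6.png")[240:273,234:268],None,fx=8,fy=8,interpolation=cv2.INTER_CUBIC)
    cv2.polylines(im,[k],True,(0,0,255),1)
    k2,uv2=edges("pics/side6.png","side",300,244,320,267,150)
    im2=cv2.resize(cv2.imread("pics/side6.png")[244:267,300:320],None,fx=8,fy=8,interpolation=cv2.INTER_CUBIC)
    cv2.polylines(im2,[k2],True,(0,0,255),1)
    h=max(im.shape[0],im2.shape[0]); o=np.zeros((h,im.shape[1]+im2.shape[1]+10,3),np.uint8); o[:im.shape[0],:im.shape[1]]=im; o[:im2.shape[0],im.shape[1]+10:]=im2
    cv2.imwrite("pics/ton.png",o)
    for c,u in(("top",uv),("side",uv2)):
        W=np.array([ray(p,c,.006)[:2] for p in u]); 
        a=np.radians(15.1); ex=np.array([np.cos(a),np.sin(a)]); ey=np.array([-ex[1],ex[0]])
        L=np.c_[(W-[.476,.2316])@ex,(W-[.476,.2316])@ey]
        np.save(f"L_{c}.npy",L)
        print(c,L.min(0),L.max(0))
        sel=(L[:,0]<-.09)&(L[:,0]>-.12)
        for nm,q in(("left+y",L[sel&(L[:,1]>0.01)]),("right-y",L[sel&(L[:,1]<-.01)])):
            if len(q)>5: p=np.polyfit(q[:,0],q[:,1],1); print(nm,"slope deg",np.degrees(np.arctan(p[0])).round(2),"off at -.1",(p[1]-.1*p[0]).round(4),len(q))
E
python3 fit.py
```

```text
top [-0.15515983 -0.03151114] [-0.0692137   0.06321233]
left+y slope deg -44.43 off at -.1 0.0327 157
right-y slope deg -1.27 off at -.1 -0.025 75
side [-0.13503344 -0.03786223] [-0.07082184  0.04286569]
left+y slope deg -18.68 off at -.1 0.0337 111
right-y slope deg 1.23 off at -.1 -0.026 87
```

View pics/ton.png

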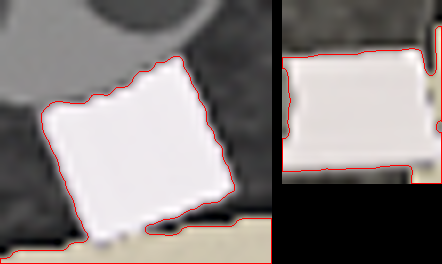

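```bash
python3 - <<'E'
import numpy as np
for c in("top","side"):
    L=np.load(f"L_{c}.npy"); s=(L[:,0]<-.088)&(L[:,0]>-.118)
    for lo,hi in((.02,.038),(-.036,-.018)):
        q=L[s&(L[:,1]>lo)&(L[:,1]<hi)]
        for _ in range(5):
            p=np.polyfit(q[:,0],q[:,1],1); r=abs(np.polyval(p,q[:,0])-q[:,1]); q=q[r<max(.0008,1.5*np.median(r))]
        print(c,lo,np.degrees(np.arctan(p[0])).round(2),(p[1]-.1*p[0]).round(4),len(q),r.max().round(4))
E
python3 - <<'E'
# disc circle fit
import sys; sys.path.insert(0,'.')
from ov import *
from scipy.optimize import least_squares
# sharp disc boundary via radial gradient search
for src,c in(("pics/top6.png","top"),("pics/side6.png","side")):
    g=cv2.GaussianBlur(cv2.imread(""+src,0).astype(np.float32),(0,0),.7)
    a0=np.array([.476,.2316]); P_=[]
    for t in np.radians(np.arange(0,360,2)):
        rs=np.arange(.070,.090,.0003); X=np.c_[a0[0]+rs*np.cos(t),a0[1]+rs*np.sin(t),0*rs+.02]
        uv=proj(X,c).astype(np.float32); v=cv2.remap(g,uv[:,0].reshape(1,-1),uv[:,1].reshape(1,-1),cv2.INTER_CUBIC)[0]
        d=np.diff(v); k=d.argmin()
        if d[k]<-3 and 3<k<len(d)-3 and v[:k].mean()<190: P_.append([np.degrees(t),rs[k],d[k]])
    P_=np.array(P_); X=a0+P_[:,1:2]*np.c_[np.cos(np.radians(P_[:,0])),np.sin(np.radians(P_[:,0]))]
    f=lambda p: np.hypot(X[:,0]-p[0],X[:,1]-p[1])-.08
    r=least_squares(f,a0,loss="soft_l1",f_scale=.001); res=f(r.x)
    print(c,r.x,len(X),np.median(abs(res)), P_[abs(res)<.0015,0].astype(int).tolist())
E
```

```text
top 0.02 -1.37 0.031 75 0.0005
top -0.036 -1.19 -0.025 73 0.0008
side 0.02 -0.17 0.0332 63 0.0005
side -0.036 1.44 -0.026 84 0.0008
top [0.47807935 0.23331356] 118 0.0006954544814372701 [10, 12, 14, 40, 58, 59, 62, 64, 66, 68, 70, 72, 74, 82, 88, 90, 92, 94, 96, 98, 100, 102, 104, 106, 108, 112, 114, 116, 119, 122, 124, 126, 128, 130, 132, 134, 136, 138, 140, 142, 144, 146, 148, 150, 152, 154, 156, 158, 160, 162, 166, 168, 170, 214, 216, 220, 222, 224, 226, 228, 230, 232, 234, 236, 238, 239, 244, 246, 248, 250, 252, 254, 256, 258, 260, 262, 264, 266, 268, 270, 272, 274, 278, 280, 282, 284, 286, 292, 296, 298, 328, 334]
side [0.47560244 0.23828544] 61 0.001326046997500191 [0, 2, 6, 8, 10, 12, 14, 16, 18, 20, 22, 24, 28, 29, 32, 34, 36, 38, 42, 44, 46, 48, 140, 142, 146, 148, 150, 152, 204, 206, 208, 210, 212, 214, 216, 218]
```

```bash
python3 - <<'E'
from ov import *
for c in("top","side"):
    im=cv2.imread(f"pics/{c}6.png").astype(float); im=255*(im/255)**.5; cv2.imwrite(f"pics/{c}6b.png",im)
a=((.4775,.2335),13.9,120.5)
draw("pics/top6b.png","top",9,205,185,275,250,*a,"ovt7.png")
draw("pics/side6b.png","side",9,240,190,310,256,*a,"ovs7.png")
E
```

```text
[ WARN:0@0.073] global loadsave.cpp:1063 imwrite_ Unsupported depth image for selected encoder is fallbacked to CV_8U.
```

View pics/ovt7.png

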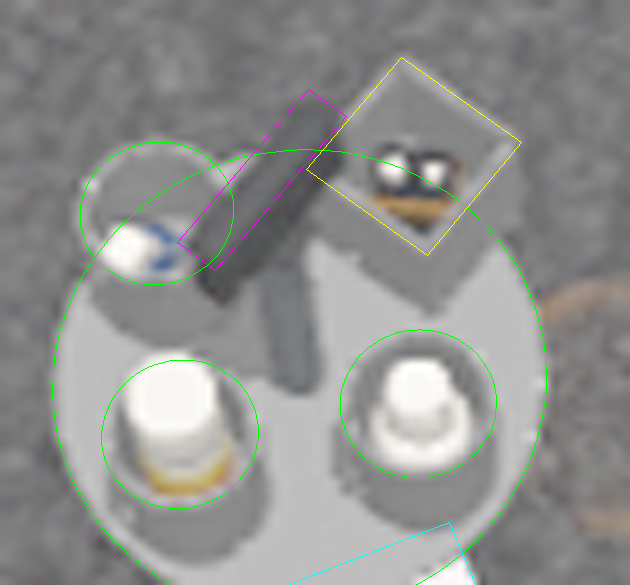

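View pics/ovs7.png

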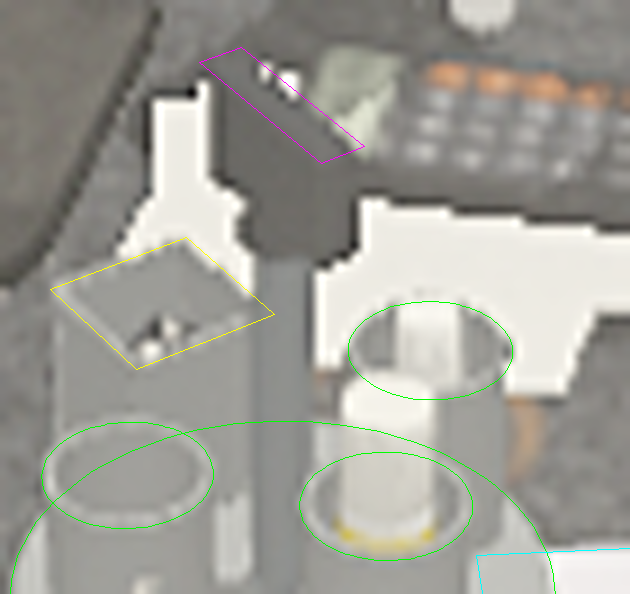

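Call:
arm_command(series=[{"wx": 0.009, "wy": -0.001, "wz": 0.05, "dx": 0.03, "dy": -0.017, "dz": 0.003, "grip": 0.2}, {"wx": 0.009, "wy": -0.001, "wz": 0.1, "dx": 0.07, "dy": -0.039, "dz": 0.003, "grip": 0.2}, {"wx": 0.009, "wy": -0.001, "wz": 0.15, "dx": 0.11, "dy": -0.061, "dz": 0.003, "grip": 0.2}, {"wx": 0.009, "wy": -0.001, "wz": 0.2, "dx": 0.15, "dy": -0.083, "dz": 0.003, "grip": 0.2}, {"wx": 0.009, "wy": -0.001, "wz": 0.25, "dx": 0.19, "dy": -0.106, "dz": 0.003, "grip": 0.2}, {"wx": 0.009, "wy": -0.001, "wz": 0.278, "dx": 0.23, "dy": -0.128, "dz": 0.003, "grip": 0.2}, {"wx": 0.009, "wy": -0.001, "wz": 0.278, "dx": 0.27, "dy": -0.151, "dz": 0.003, "grip": 0.2}, {"wx": 0.009, "wy": -0.001, "wz": 0.278, "dx": 0.31, "dy": -0.173, "dz": 0.003, "grip": 0.2}], force=25)

```text
time: 8.35
ee_pos: [0.4726, 0.236, 0.2451]
eef_rot: [0.926, 0.378, -0.004, -0.004]
contact_force: [-0.1, 0.5, 0.1]
width: 0.598
```

Call:
arm_command(series=[{"wx": 0, "wy": 0, "wz": 0, "dx": 0, "dy": 0, "dz": 0, "grip": 0.2}, {"wx": 0, "wy": 0, "wz": 0, "dx": 0, "dy": 0, "dz": 0, "grip": 0.2}])

```text
time: 8.55
ee_pos: [0.4728, 0.2348, 0.2452]
eef_rot: [0.925, 0.379, -0.004, -0.004]
contact_force: [-0.6, -0.3, -0.3]
width: 0.601
```

```bash
python3 - <<'E'
from h import *
im=cams.camera("side"); cv2.imwrite("pics/side8.png",im); crop(im,220,130,340,280,4,"side8c.png")
goto(.4765,.2325,.17,44.4)
E
```

```text
t 8.6 pos [0.4731 0.2339 0.2455] yaw 44.4 width 0.596 F [-1.  -0.4 -0.4]
d [0.0018 0.0041 0.0754] w [-0.0097  0.0048  0.0002]
```

View pics/side8c.png

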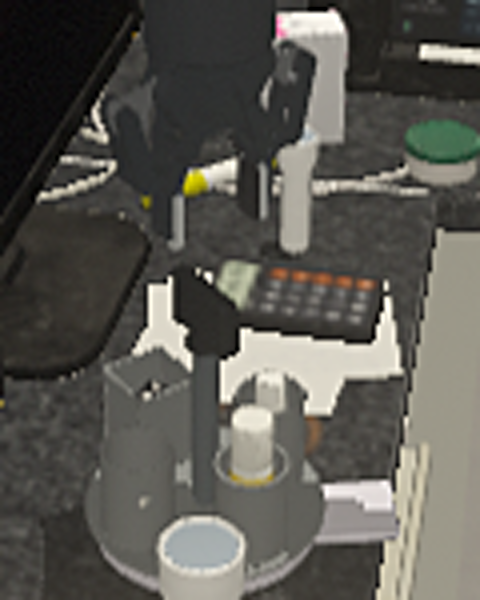

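Call:
arm_command(series=[{"wx": -0.009, "wy": 0.005, "wz": 0, "dx": 0.002, "dy": 0.004, "dz": 0.02, "grip": 0.2}, {"wx": -0.009, "wy": 0.005, "wz": 0, "dx": 0.002, "dy": 0.004, "dz": 0.045, "grip": 0.2}, {"wx": -0.009, "wy": 0.005, "wz": 0, "dx": 0.002, "dy": 0.004, "dz": 0.065, "grip": 0.2}, {"wx": -0.009, "wy": 0.005, "wz": 0, "dx": 0.002, "dy": 0.004, "dz": 0.073, "grip": 0.0}, {"wx": -0.009, "wy": 0.005, "wz": 0, "dx": 0.002, "dy": 0.004, "dz": 0.073, "grip": -0.2}, {"wx": -0.009, "wy": 0.005, "wz": 0, "dx": 0.002, "dy": 0.004, "dz": 0.073, "grip": -0.4}], force=25)

```text
time: 9.2
ee_pos: [0.4781, 0.2326, 0.1748]
eef_rot: [0.926, 0.377, 0.002, -0.0]
contact_force: [1.5, -0.0, 0.4]
width: 0.303
```

```bash
python3 - <<'E'
from h import *
im=cams.camera("side"); cv2.imwrite("pics/side9.png",im); crop(im,240,150,320,230,7,"side9c.png")
goto(.4765,.2325,.172,44.4)
E
```

```text
t 9.25 pos [0.4784 0.2329 0.1752] yaw 44.3 width 0.298 F [-0.3  0.7  0.4]
d [-0.0016 -0.001   0.0032] w [ 0.0014 -0.0046 -0.0011]
```

View pics/side9c.png

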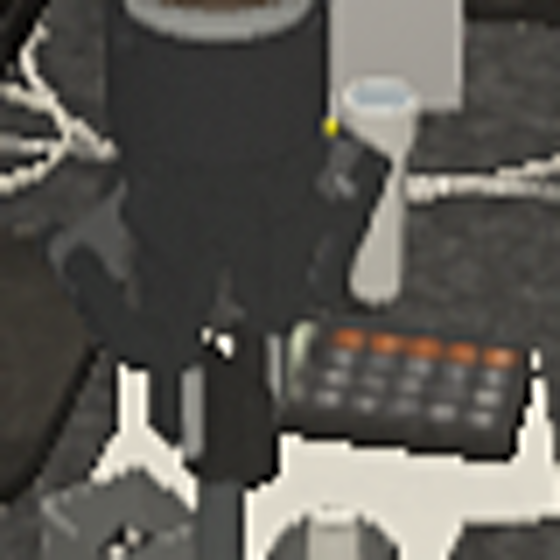

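The bar sits between the two light pads, at crop (193,410) and (275,360). Closing gently and watching the side force.

Call:
arm_command(series=[{"wx": 0, "wy": 0, "wz": 0, "dx": 0, "dy": 0, "dz": 0.003, "grip": -0.55}, {"wx": 0, "wy": 0, "wz": 0, "dx": 0, "dy": 0, "dz": 0.003, "grip": -0.65}, {"wx": 0, "wy": 0, "wz": 0, "dx": 0, "dy": 0, "dz": 0.003, "grip": -0.75}, {"wx": 0, "wy": 0, "wz": 0, "dx": 0, "dy": 0, "dz": 0.003, "grip": -1}, {"wx": 0, "wy": 0, "wz": 0, "dx": 0, "dy": 0, "dz": 0.003, "grip": -1}, {"wx": 0, "wy": 0, "wz": 0, "dx": 0, "dy": 0, "dz": 0.003, "grip": -1}], force=25)

```text
time: 9.85
ee_pos: [0.4784, 0.2336, 0.1717]
eef_rot: [0.926, 0.378, 0.003, -0.0]
contact_force: [4.7, 3.0, -0.2]
width: 0.162
```

```bash
python3 - <<'E'
from h import *
o=manip.get_obs(); R=Rn.from_quat(o["eef_rot"])
print("F tool",R.inv().apply(o["contact_force"]).round(2),"M tool",R.inv().apply(o["ft_torque"]).round(3))
goto(.4765,.2325,.172,44.4)
E
```

```text
F tool [5.44 1.15 0.24] M tool [-0.102  0.329 -0.042]
t 9.85 pos [0.4784 0.2336 0.1717] yaw 44.4 width 0.162 F [ 4.7  3.  -0.2]
d [-0.0021 -0.0006 -0.0003] w [ 0.0014 -0.0052 -0.0002]
```

Call:
arm_command(series=[{"wx": 0, "wy": 0, "wz": 0.05, "dx": 0.001, "dy": 0, "dz": 0, "grip": -1}, {"wx": 0, "wy": 0, "wz": 0.12, "dx": 0.001, "dy": 0, "dz": 0, "grip": -1}, {"wx": 0, "wy": 0, "wz": 0.2, "dx": 0.001, "dy": 0, "dz": 0, "grip": -1}, {"wx": 0, "wy": 0, "wz": 0.28, "dx": 0.001, "dy": 0, "dz": 0, "grip": -1}, {"wx": 0, "wy": 0, "wz": 0.36, "dx": 0.001, "dy": 0, "dz": 0, "grip": -1}, {"wx": 0, "wy": 0, "wz": 0.44, "dx": 0.001, "dy": 0, "dz": 0, "grip": -1}, {"wx": 0, "wy": 0, "wz": 0.5, "dx": 0.001, "dy": 0, "dz": 0, "grip": -1}, {"wx": 0, "wy": 0, "wz": 0.5, "dx": 0.001, "dy": 0, "dz": 0, "grip": -1}], force=30)

```text
time: 10.65
ee_pos: [0.4783, 0.2335, 0.1717]
eef_rot: [0.991, 0.137, 0.001, -0.0]
contact_force: [-0.4, -2.9, 4.8]
width: 0.163
```

```bash
python3 - <<'E'
from h import *
im=cams.camera("side"); cv2.imwrite("pics/side10.png",im); crop(im,220,150,340,280,4,"side10c.png")
o=manip.get_obs(); R=Rn.from_quat(o["eef_rot"])
print("F tool",R.inv().apply(o["contact_force"]).round(2),"M tool",R.inv().apply(o["ft_torque"]).round(3))
goto(.4765,.2325,.172,-76.1)
E
```

```text
F tool [-1.88  2.08 -5.41] M tool [-0.352 -0.51   0.085]
t 10.7 pos [0.4783 0.2335 0.1717] yaw 15.8 width 0.161 F [-1.3 -2.5  5.4]
d [-0.002   0.0005 -0.0003] w [-0.0021 -0.0018  1.6042]
```

View pics/side10c.png

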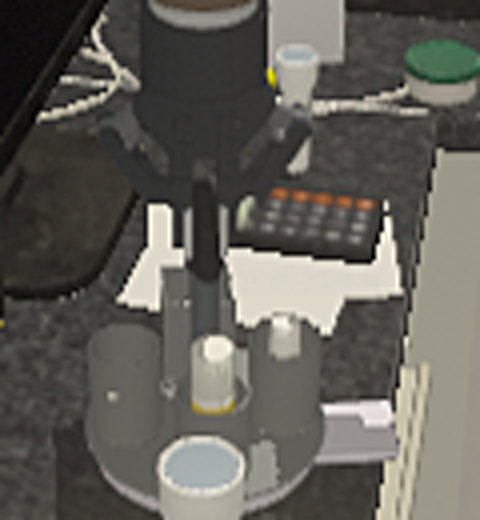

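Call:
arm_command(series=[{"wx": 0, "wy": 0, "wz": 0.08, "dx": 0, "dy": 0, "dz": 0, "grip": -1}, {"wx": 0, "wy": 0, "wz": 0.18, "dx": 0, "dy": 0, "dz": 0, "grip": -1}, {"wx": 0, "wy": 0, "wz": 0.28, "dx": 0, "dy": 0, "dz": 0, "grip": -1}, {"wx": 0, "wy": 0, "wz": 0.38, "dx": 0, "dy": 0, "dz": 0, "grip": -1}, {"wx": 0, "wy": 0, "wz": 0.48, "dx": 0, "dy": 0, "dz": 0, "grip": -1}, {"wx": 0, "wy": 0, "wz": 0.58, "dx": 0, "dy": 0, "dz": 0, "grip": -1}, {"wx": 0, "wy": 0, "wz": 0.68, "dx": 0, "dy": 0, "dz": 0, "grip": -1}, {"wx": 0, "wy": 0, "wz": 0.75, "dx": 0, "dy": 0, "dz": 0, "grip": -1}])

```text
time: 11.5
ee_pos: [0.4781, 0.2335, 0.1717]
eef_rot: [0.972, -0.236, 0.001, -0.001]
contact_force: [-2.6, -1.7, 6.2]
width: 0.161
```

Call:
arm_command(series=[{"wx": 0, "wy": 0, "wz": 0, "dx": 0, "dy": 0, "dz": 0, "grip": -1}])

```text
time: 11.6
ee_pos: [0.4781, 0.2335, 0.1717]
eef_rot: [0.972, -0.235, 0.001, -0.001]
contact_force: [-2.3, -2.3, 6.1]
width: 0.158
```

```bash
python3 - <<'E'
from h import *
o=manip.get_obs(); R=Rn.from_quat(o["eef_rot"])
print("F tool",R.inv().apply(o["contact_force"]).round(2),"M tool",R.inv().apply(o["ft_torque"]).round(3))
goto(.478,.2335,.172,-76.1)
E
```

```text
F tool [-0.97  3.08 -6.15] M tool [-0.698 -0.195  0.045]
t 11.6 pos [0.4781 0.2335 0.1717] yaw -27.2 width 0.158 F [-2.3 -2.3  6.1]
d [-0.0001  0.0001 -0.0003] w [-2.00e-03 -5.00e-04  8.53e-01]
```

Call:
arm_command(series=[{"wx": 0, "wy": 0, "wz": 0.08, "dx": 0, "dy": 0, "dz": 0, "grip": -1}, {"wx": 0, "wy": 0, "wz": 0.2, "dx": 0, "dy": 0, "dz": 0, "grip": -1}, {"wx": 0, "wy": 0, "wz": 0.32, "dx": 0, "dy": 0, "dz": 0, "grip": -1}, {"wx": 0, "wy": 0, "wz": 0.44, "dx": 0, "dy": 0, "dz": 0, "grip": -1}, {"wx": 0, "wy": 0, "wz": 0.56, "dx": 0, "dy": 0, "dz": 0, "grip": -1}, {"wx": 0, "wy": 0, "wz": 0.68, "dx": 0, "dy": 0, "dz": 0, "grip": -1}, {"wx": 0, "wy": 0, "wz": 0.78, "dx": 0, "dy": 0, "dz": 0, "grip": -1}, {"wx": 0, "wy": 0, "wz": 0.835, "dx": 0, "dy": 0, "dz": 0, "grip": -1}])

```text
time: 12.4
ee_pos: [0.4779, 0.2337, 0.1717]
eef_rot: [0.793, -0.61, 0.0, -0.001]
contact_force: [-2.6, -1.4, 6.5]
width: 0.16
```

Call:
arm_command(series=[{"wx": 0, "wy": 0, "wz": 0, "dx": 0, "dy": 0, "dz": 0, "grip": -1}])

```text
time: 12.5
ee_pos: [0.4779, 0.2337, 0.1717]
eef_rot: [0.793, -0.609, 0.0, -0.001]
contact_force: [-2.2, -1.6, 6.6]
width: 0.16
```

```bash
python3 - <<'E'
from ov import *
for c in("side","top"):
    im=cams.camera(c); cv2.imwrite(f"pics/{c}11.png",im)
o=manip.get_obs(); R=Rn.from_quat(o["eef_rot"])
print("F tool",R.inv().apply(o["contact_force"]).round(2),"M tool",R.inv().apply(o["ft_torque"]).round(3))
goto(.478,.2335,.172,-76.1)
a=((.4775,.2335),13.9,0)
draw("pics/side11.png","side",7,235,190,330,275,*a,"ovs11.png")
crop(cv2.imread("pics/side11.png"),235,190,330,275,7,"s11.png")
draw("pics/top11.png","top",7,205,185,285,275,*a,"ovt11.png")
E
```

```text
F tool [ 0.71  2.1  -6.18] M tool [-0.687  0.283  0.092]
t 12.6 pos [0.4779 0.2337 0.1717] yaw -75.0 width 0.158 F [-1.9 -1.2  6.2]
d [ 0.0002 -0.     -0.0003] w [-0.0016  0.0007  0.0196]
```

View pics/ovs11.png

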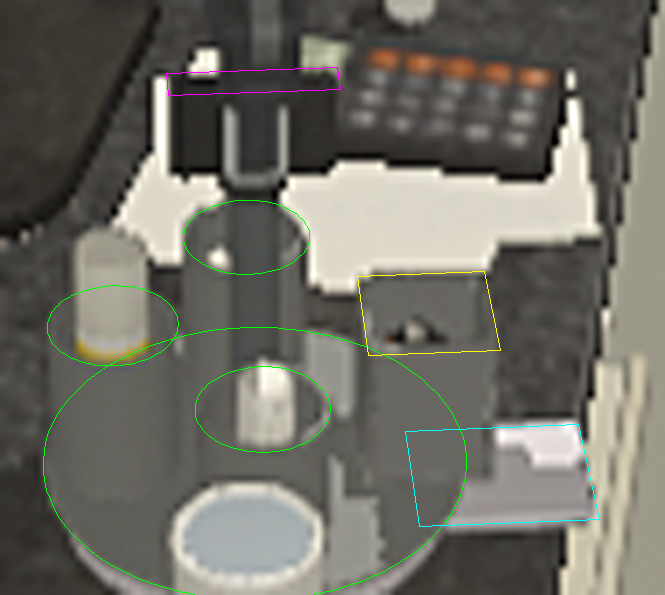

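View pics/ovt11.png

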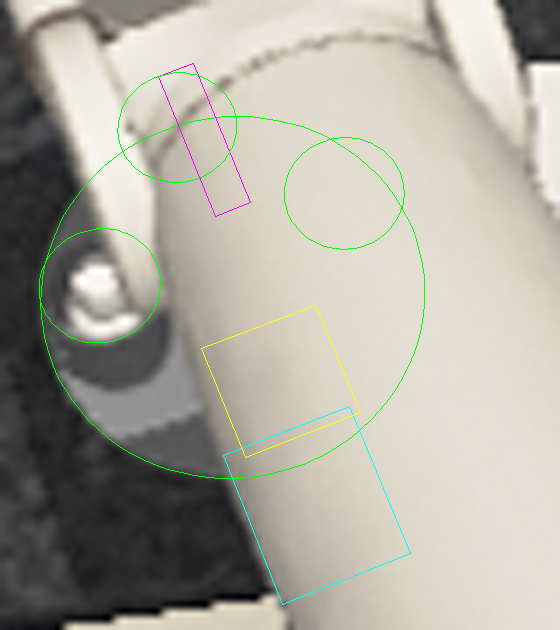

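View pics/s11.png

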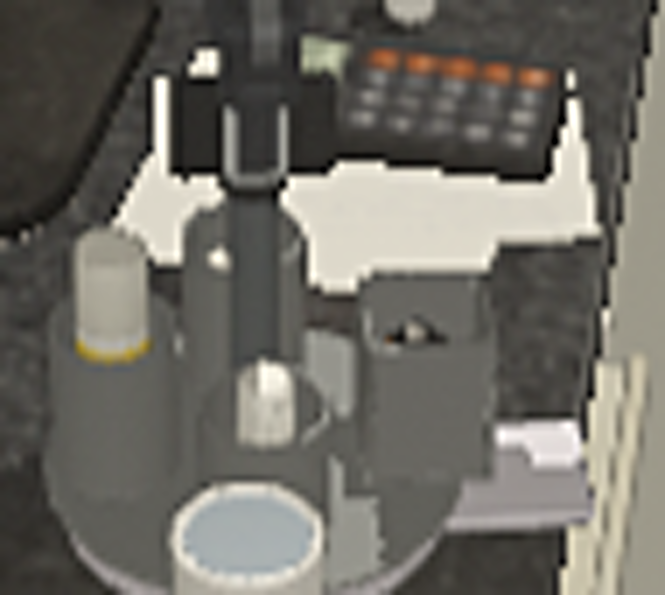

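Call:
arm_command(series=[{"wx": 0, "wy": 0, "wz": 0.008, "dx": 0, "dy": 0, "dz": 0, "grip": -1}, {"wx": 0, "wy": 0, "wz": 0.017, "dx": 0, "dy": 0, "dz": 0, "grip": -1}, {"wx": 0, "wy": 0, "wz": 0.017, "dx": 0, "dy": 0, "dz": 0, "grip": -1}, {"wx": 0, "wy": 0, "wz": 0.017, "dx": 0, "dy": 0, "dz": 0, "grip": -1}])

```text
time: 13.0
ee_pos: [0.4779, 0.2337, 0.1717]
eef_rot: [0.788, -0.615, 0.0, -0.001]
contact_force: [-2.3, -1.0, 7.1]
width: 0.158
```

```bash
python3 - <<'E'
from ov import *
for c in("side","top"):
    im=cams.camera(c); cv2.imwrite(f"pics/{c}12.png",im)
o=manip.get_obs(); R=Rn.from_quat(o["eef_rot"])
print("F tool",R.inv().apply(o["contact_force"]).round(2),"M tool",R.inv().apply(o["ft_torque"]).round(3))
goto(.478,.2335,.172,-76.0)
for r in silhouettes("torch","side"):
    ys,xs=np.nonzero(r["mask"]); print(r["conf"],r["at"],xs.min(),xs.max(),ys.min(),ys.max())
im=cv2.imread("pics/side12.png").astype(float); cv2.imwrite("pics/side12b.png",(255*(im/255)**.5).astype(np.uint8))
im=cv2.imread("pics/side12b.png")[215:270,270:330]; s=10
im=cv2.resize(im,None,fx=s,fy=s,interpolation=cv2.INTER_CUBIC); im2=im.copy()
ax=np.array([.4775,.2335])
for dj,col in((-4,(255,0,0)),(0,(0,255,255)),(4,(0,0,255))):
    b=np.radians(14.1+dj); ex=np.array([np.cos(b),np.sin(b)]); ey=np.array([-ex[1],ex[0]])
    X=np.array([np.r_[ax+(-.064+i)*ex+j*ey,.085] for i,j in((.024,.024),(-.024,.024),(-.024,-.024),(.024,-.024))])
    cv2.polylines(im2,[((proj(X,"side")+.5-[270,215])*s).astype(int)],True,col,1)
cv2.imwrite("pics/jar12.png",im2)
cv2.imwrite("pics/full12.png",cv2.imread("pics/top12.png"))
E
```

```text
F tool [ 1.28  3.1  -7.23] M tool [-0.7    0.353  0.038]
t 13.1 pos [0.478  0.2337 0.1717] yaw -75.9 width 0.161 F [-2.7 -2.   7.2]
d [ 0.0002  0.     -0.0003] w [-0.0016  0.0007  0.0009]
0.62 [269.1, 285.7] 260 280 259 318
0.59 [294.9, 178.1] 289 299 161 192
```

View pics/jar12.png

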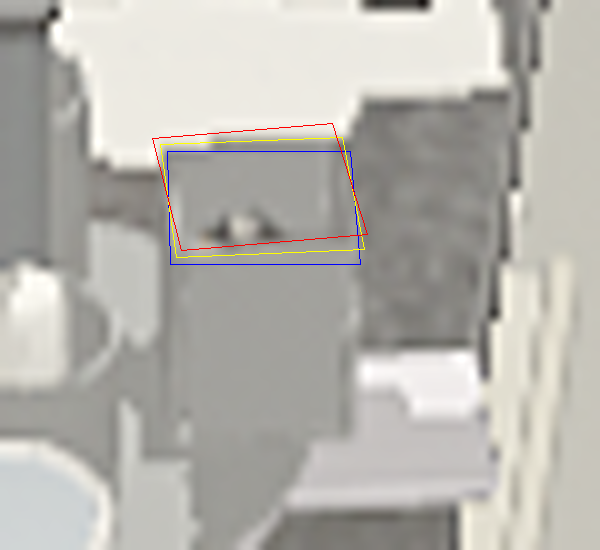

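View pics/side12.png

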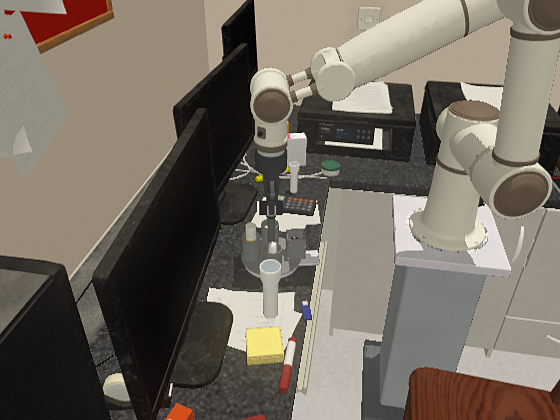

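The 0° outline (yellow) fits the square jar's mouth better than the ±4° outlines. The torch stands upright at pixel (295,178), and the rest of the desk looks unmoved. Handing in while still gripping.

```bash
python3 -c "
from station import manip
print(manip.finish_job())"
```

```text
the job is handed in; nothing more can be done
None
```

I handed the job in at about 13.2 s, with the gripper still holding the caddy's handle.

**Torch:** I took the smaller torch off the tongue and stood it on bare worktop right of the calculator, at about (0.47, -0.12). That is about 0.35 m from the caddy's axis, well over 12 cm clear. In the last side picture it stands upright and the other things look unmoved.

**Caddy:** I turned it clockwise by about 120° until the square jar was over the tongue. At the end the grip opening matched the 14 mm bar, held with 30 N, and the tool measured 7 N upward.

**Alignment:** The bar stands at 14.1° by the robot's own reading. The tongue measured 13.7–14.0° in the top view. The coarse side view gave 14.9° and 16.5° from the tongue's two edges, so I weighted it low. I expect the jar to be within 1–2°. The arm hid the jar from the top camera at the end, so only the side view confirmed its final position.

The first move call was refused because rows lacked keys; I repeated it with all of them.

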